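Hang the lab timer on its keyhole stud

ROBOT

A 7-joint arm with a two-finger parallel gripper is mounted at the origin on the work surface. World frame = base frame: x ahead of the robot, y to its left, z up, the work surface at z = 0. Lengths are in m, angles in rad, forces in N, time in s.
With the tool pointing down it reaches from about 0.4 to 0.875 m from the base axis. Payload 4.4 kg.
Tool frame: the origin (TCP) lies at the very end of the fingers, on their centre line; the grasp point (between the pads) lies 19 mm behind it; z points along the fingers, y is the line along which they close (so a half turn about z gives the same grasp; the last joint's range is limited). The gripper opens to 85 mm and grips with 20 to 120 N. Pads are 22 mm wide; open, the fingers measure 114 mm over their backs; the gripper's body (76 mm by 85 mm) begins 54 mm behind the grasp point. The pads swing forward as they close: fully open they stand 13 mm farther back than shut.
Start: joints at [-1.316, 0.628, 0.038, 1.517, -0.027, 0.996, -0.02], TCP at [0.205, 0.617, 0.231] pointing down, gripper open.
Joint ranges: [-3.06, 3.06], [-0.37, 2.12], [-1.25, 1.32], [0.18, 2.47], [-1.1, 4.24], [0.23, 1.98], [-2.94, 2.94]. Speed limits (rad/s): [2.57, 2.57, 3.14, 3.14, 3.14, 3.14, 3.14].

INTERFACE

Orientations are given as a unit quaternion [w, x, y, z].
In Python, from bench import env gives the robot as it stands. The module is installed in compiled form; this text tells all that it offers.
- The arm moves only by the tool jog_arm, never from a script. Its argument "commands" is a list that holds one entry, the list of rows, each a list of 7 numbers: the shift along the tool's x, y, z in m, then the turn, a rotation vector about the tool's x, y, z in degrees, then the gripper command: -1 is shut, 1 is fully open, values between are in proportion. In form: [[[tx, ty, tz, wx, wy, wz, fingers], ...]]. A call has 1 to 12 rows; each row shifts and turns the commanded pose from where the row before left it, along the tool's axes as they then stand; what a row does not reach is not made up. A row lasts 1/8 s, in which the tool goes at most 62.5 mm and 10.7 degrees, less where a joint would pass 70% of its speed; a pose out of reach is approached as far as the arm can. A call with a gripper value outside its range is refused whole. The fingers move at their own pace and stop on an object; "force" is the grip in N (left out, the last holds). Time passes only in rows, so rows that do not move let the fingers close. It gives the time, the measured TCP pose, the force, the opening and the grip force at its end, in the units of the state.
- env.state(): the state, without advancing time (a new reading comes with each control period).
- env.grab_frame(name): name is "scene" or "top"; returns the picture (384x512x3 uint8, red, green, blue); there is no depth.
- env.camera_info(name): a dict with "camera_matrix" (3x3 intrinsics, pixels), "k1" (the pictures are not rectified: a ray, as slopes to the right and down, at radius r is drawn at 1 + k1 r^2 times it, then the intrinsics apply), "extrinsics" (4x4, takes a point from world to camera coordinates). Camera axes: x right, y down, z forward; pixel columns grow to the right and rows downward; lengths in m; the calibration is good to about 2 mm. A picture is of the moment at which its call begins. camera_info takes no time and is no camera call.
- env.sign_off(): hands the job in; it is judged then, once.
The state is a dict: "time_s": time; "joint_pos": joint angles; "qd": joint speeds; "joint_efforts": joint torques, N m; "ee_pos": TCP position; "eef_rot": TCP orientation; "wrist_force": force on the tool from outside, world axes, zero at the start; "wrist_torque": the same for the moment, N m; "opening": opening from 0.0 (shut) to 1.0 (fully open); "grip_force": force on a finger pad.
Only numpy, scipy, OpenCV 4.12 (cv2) and the standard library are available. Lean on these libraries where they do the work, as an engineer would, in place of code of your own. Each camera call takes 0.05 s, during which the arm holds its last target. There are 200 camera calls.

TASK

Hang the timer with the blue keyhole plate on the brass-headed stud of the grey stand: slip the wide part of its keyhole over the stud's head, slide it down until the stud is fully home at the top of the narrow slot, and leave it hanging upright, face outwards. Leave the thermometer with the grey plate and the amber bottle where they stand.

Things in the scene. Friction and masses are not known exactly. Their poses are not given: they have to be found in the camera images.
- timer_mid (a point): Loose timer with upright BLUE plate (72 mm wide, 6 thick): point in the keyhole's wide part (36 wide, 18 below to 6 above), 94 mm above its base. z up, x out of the face. 0.18-0.37 kg. Narrow slot 14 wide, 22 to 40 above. Grasp tab: 36 wide (y), x -3 to +11, 52 to 94 above. White case: 72 wide, x +3 to +43, 94 to 28 below. Starts upright, facing away from the robot within 30 deg.
- stud (a point): Mid-neck of the level headed stud on the fixed grey stand, 160 mm above the counter. x along the stud to its brass head, away from the robot within 25 deg; z up. Neck 8 mm dia, from post face (8 behind) to head (8 ahead; 20 dia, 5 thick). Post 40 wide, top 10 above this point; foot 12 high, 100 wide, to 25 ahead. Timer hung: x the same way, plate on the neck, neck 36 above the timer's point.
- thermometer_mid (a point): Bystander, loose: dial thermometer of the timer's outline and size, but with a GREY plate that has only a 12 mm hole, and a round dial. This point: 94 mm above its base, mid-thickness of the plate; axes as the timer's. The timer and the thermometer stand on either side of the stand, either way round.
- reagent_mid (a point): Bystander: loose amber bottle with a black cap, 56 mm in diameter, 125 mm high, upright beyond the stand; this point is at its centre, half-way up.
Not all that is in view belongs to the job. Of the things shaped like the part that bears stud, the grey one is meant.

How it is judged:
By the outcome, as a careful person would: the job done as asked, in the order asked, and still so for the second after the job is handed in, with the robot touching nothing.
It also fails if it takes over 43 s, if anything falls off the work surface, if the arm or the gripper's body presses on something with over 40 N, if the wrist force passes 120 N, or if a joint passes its speed limit or range.

## Working session

There is one attempt and no reset: what is moved stays moved. The work goes in short steps, Python scripts to look and compute and a tool call to move; the robot and the scene stay as the last step left them, time stands still between calls to the robot, and variables do not carry over. Pictures are saved under pics/ and viewed, at most 10 in all, crops included, and the job is handed in when it is done.

Besides the shell and the picture viewer there is one more tool, called as name(argument=value, ...) on one line, values as JSON. jog_arm: Moves the arm, as the interface text tells. Its arguments: {"type":"object","properties":{"commands":{"type":"array","items":{"type":"array","items":{"type":"array","items":{"type":"number"}}}},"force":{"type":"number"}},"required":["commands"]}

```bash
mkdir -p pics; python3 - <<'E'
from bench import env
import cv2,numpy as np
for n in("scene","top"):
    cv2.imwrite(f"pics/{n}0.png",cv2.resize(env.grab_frame(n)[:,:,::-1],(768,576)))
    c=env.camera_info(n);print(n,c)
print(env.state())
E
```

```text
scene {'camera_matrix': array([[470.16364101,   0.        , 259.30193302],
       [  0.        , 470.16364101, 192.54673928],
       [  0.        ,   0.        ,   1.        ]]), 'k1': -0.1883966811673391, 'extrinsics': array([[-0.74859116,  0.66296517,  0.00940548,  0.42556362],
       [ 0.57439233,  0.65553383, -0.49025387, -0.27851577],
       [-0.33118684, -0.36159728, -0.87152893,  1.30237824],
       [ 0.        ,  0.        ,  0.        ,  1.        ]])}
top {'camera_matrix': array([[386.94218959,   0.        , 243.2385985 ],
       [  0.        , 386.94218959, 192.56767165],
       [  0.        ,   0.        ,   1.        ]]), 'k1': -0.08868662281539813, 'extrinsics': array([[ 0.00692083, -0.9989288 ,  0.04575316, -0.03080787],
       [-0.98291813, -0.01521066, -0.1834137 ,  0.56104612],
       [ 0.18391316, -0.04370223, -0.9819705 ,  0.79050585],
       [ 0.        ,  0.        ,  0.        ,  1.        ]])}
{'time_s': 0.1, 'joint_pos': array([-1.31580737,  0.62923937,  0.03844502,  1.5182574 , -0.02700108,
        0.99629331, -0.01995756]), 'qd': array([-0.00038852, -0.00157723,  0.0002947 , -0.00127337, -0.00057044,
        0.0011699 , -0.00019968]), 'joint_efforts': array([ 2.51738391e-03, -5.64538300e+01,  1.23059202e+00, -1.93978214e+01,
        1.13496557e-02,  5.29613695e-03,  8.88658917e-06]), 'ee_pos': array([0.2047518 , 0.61632877, 0.23049368]), 'eef_rot': array([-1.26680731e-04,  1.59686906e-01,  9.87167355e-01, -8.30160120e-04]), 'wrist_force': array([0.14929527, 0.06707782, 0.0871942 ]), 'wrist_torque': array([-0.0298652 ,  0.04846263,  0.06175644]), 'grip_force': 0.0, 'opening': 0.9958315358651088}
```

View pics/scene0.png

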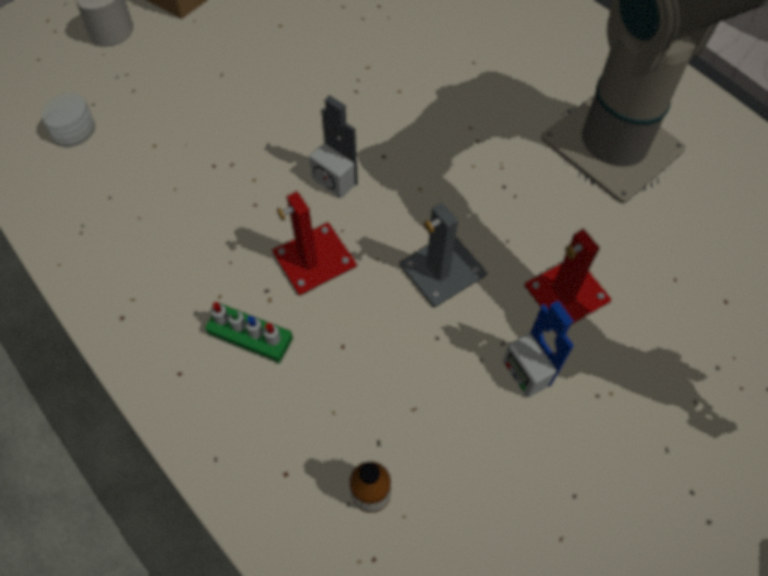

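View pics/top0.png

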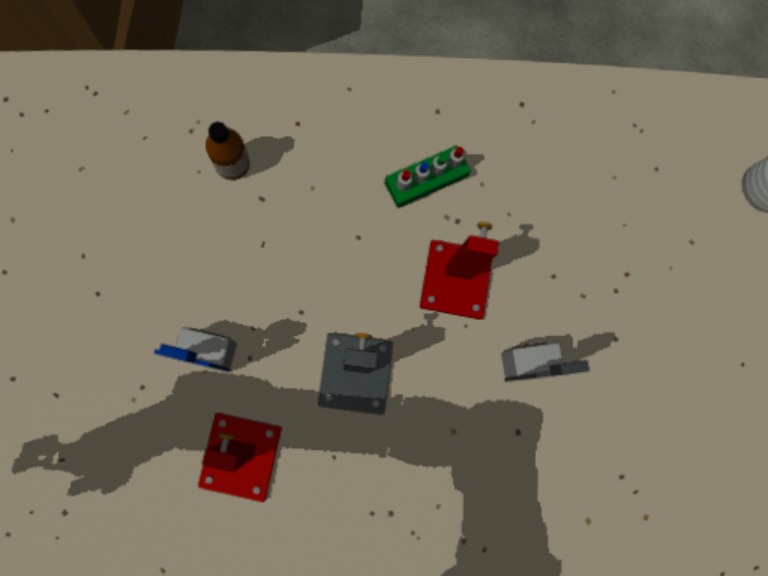

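The scene picture shows the blue timer at (540,345) and the grey stand at (440,260). The top picture shows the timer at (195,350) and the stand at (357,372). Next I'll take enlarged crops to read off corners.

```bash
python3 - <<'E'
import cv2,numpy as np
from bench import env
def crop(im,x,y,w,h,s,p):
    c=cv2.resize(im[y:y+h,x:x+w],None,fx=s,fy=s,interpolation=cv2.INTER_CUBIC)
    c=cv2.convertScaleAbs(c,alpha=1.6,beta=10)
    for k in range(0,w,10): cv2.putText(c,str(x+k),(k*s,8),0,.3,(255,0,255),1);cv2.line(c,(k*s,10),(k*s,14),(255,0,255),1)
    for k in range(0,h,10): cv2.putText(c,str(y+k),(0,k*s+4),0,.3,(255,0,255),1)
    cv2.imwrite(p,c)
s=env.grab_frame("scene")[:,:,::-1];t=env.grab_frame("top")[:,:,::-1]
crop(s,262,130,130,100+35,5-1,"pics/sc.png") if 0 else crop(s,262,130,125,135,4,"pics/sc.png")
crop(t,98,205,170,80,4,"pics/tc.png")
E
```

```text
(no output)
```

View pics/sc.png

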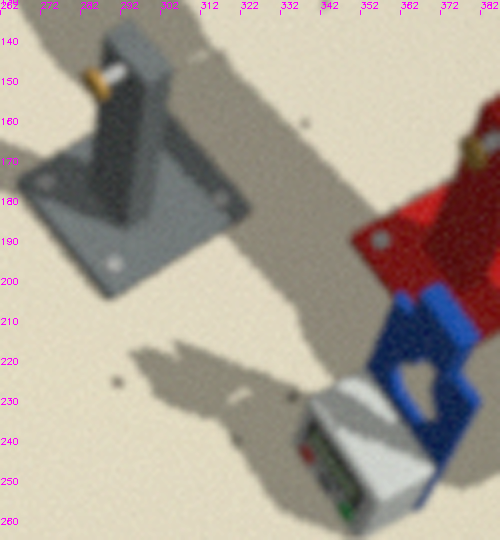

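View pics/tc.png

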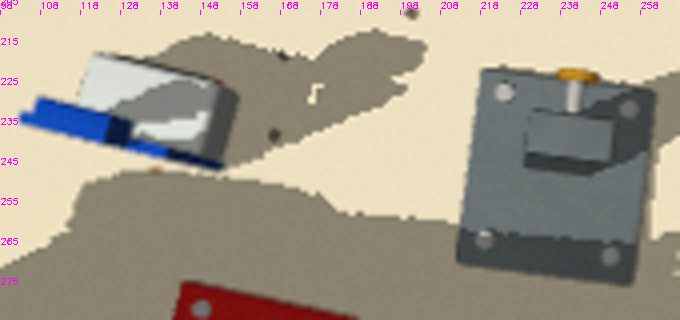

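The crops show the stand's foot corners, post top and brass head, with the head at top (577,76) and scene (97,83) in crop pixels. They also show the timer's case and tab corners. I'll fit both poses from these points.

```bash
cat > h.py <<'E'
import numpy as np
from bench import env
from scipy.optimize import least_squares
C={n:env.camera_info(n) for n in("scene","top")}
def proj(n,P):
    c=C[n];E=c["extrinsics"];q=np.atleast_2d(P)@E[:3,:3].T+E[:3,3];s=q[:,:2]/q[:,2:]
    s=s*(1+c["k1"]*(s**2).sum(1,keepdims=True));K=c["camera_matrix"]
    return s*[K[0,0],K[1,1]]+K[:2,2]
def W(p,z,L):
    c,s=np.cos(p[2]),np.sin(p[2]);L=np.atleast_2d(L)
    return np.c_[p[0]+c*L[:,0]-s*L[:,1],p[1]+s*L[:,0]+c*L[:,1],z+L[:,2]]
def fit(obs,z,p0):
    def f(p): return np.concatenate([(proj(n,W(p,z,np.array(L)/1000))-u).ravel() for n,L,u in obs])
    r=least_squares(f,p0,loss="soft_l1")
    return r.x,f(r.x).reshape(-1,2)
E
python3 - <<'E'
from h import *
T=lambda L,x,y:("top",[L],np.array([x/4+98-.375,y/4+205-.375]))
S=lambda L,x,y:("scene",[L],np.array([x/4+262-.375,y/4+130-.375]))
st=[T((25,50,-148),482,68),T((25,-50,-148),656,90),T((-8,20,10),531,108),T((-8,-20,10),616,117),T((10.5,0,0),577,76),
S((10.5,0,0),97,83),S((25,50,-148),108,292),S((25,-50,-148),18,180),S((-8,-20,10),104,38),S((-8,20,10),152,82)]
ti=[T((43,36,-28),95,53),T((43,-36,-28),218,82),T((11,18,94),40,97),T((11,-18,94),132,120),T((-3,-18,94),128,145),T((-3,-36,-94),222,168),
S((43,-36,-28),308,400),S((43,36,-28),375,500),S((3,36,-28),437,465),S((43,36,-94),355,538),S((11,-18,94),425,290),S((-3,18,94),478,335)]
for o,z,p in((st,.16,[.6,.0,0]),(ti,.094,[.6,.2,0])):
    x,r=fit(o,z,p);print(x.round(4),np.degrees(x[2]).round(1));print(r.round(1).tolist())
E
```

```text
[ 0.4714 -0.0153 -0.1195] -6.8
[[-0.7, -0.3], [-0.2, 0.0], [-0.9, 0.2], [-0.6, 0.7], [-0.6, 0.2], [-0.8, -0.2], [0.4, 0.3], [-1.3, -1.4], [-0.9, -1.8], [-1.7, -0.2]]
[ 0.4522  0.2089 -0.2111] -12.1
[[-1.1, -0.6], [1.1, -0.1], [-0.6, -0.2], [-4.2, -1.4], [-5.3, 0.1], [0.3, 1.2], [-1.3, -2.1], [0.5, -0.6], [-0.1, -0.4], [-0.1, 0.8], [-2.6, -1.0], [0.4, -1.2]]
```

```bash
cat >> h.py <<'E'
def ray(n,u,z):
    return least_squares(lambda p:(proj(n,[p[0],p[1],z])[0]-u),[.5,0]).x
from scipy.spatial.transform import Rotation as R
def plan(xyz,yaw):
    "tool-frame shift and turn from the state to TCP xyz, tool down, tool y at yaw (deg)"
    s=env.state();q=s["eef_rot"];r=R.from_quat(np.r_[q[1:],q[0]]);a=np.radians(yaw)
    y=np.array([np.cos(a),np.sin(a),0]);z=np.array([0,0,-1.]);G=R.from_matrix(np.c_[np.cross(y,z),y,z])
    print("t mm",(r.inv().apply(np.array(xyz)-s["ee_pos"])*1000).round(1),"turn",(r.inv()*G).as_rotvec(degrees=True).round(1),"t%.2f"%s["time_s"])
E
python3 - <<'E'
from h import *
print(ray("top",np.array([220,460])/1.5,.17),ray("top",np.array([228,437])/1.5,.16),ray("top",np.array([483,243])/1.5,.17))
plan([.452+.004*.98,.209-.001,.231],-12.1)
E
```

```text
[0.33060273 0.15091056] [0.3568315  0.14428169] [ 0.60157893 -0.17066082]
t mm [-3.671e+02 -3.085e+02  1.000e-01] turn [-0.1  0.  83.7] t0.20
```

jog_arm(commands=[[[-0.0367,-0.0308,0,0,0,0,1],[-0.0367,-0.0308,0,0,0,0,1],[-0.0367,-0.0308,0,0,0,0,1],[-0.0367,-0.0308,0,0,0,0,1],[-0.0367,-0.0308,0,0,0,0,1],[-0.0367,-0.0308,0,0,0,0,1],[-0.0367,-0.0308,0,0,0,0,1],[-0.0367,-0.0308,0,0,0,0,1],[-0.0367,-0.0308,0,0,0,0,1],[-0.0367,-0.0308,0,0,0,0,1]]], force=60)

```text
time_s: 1.45
ee_pos: [0.4568, 0.2075, 0.2314]
eef_rot: [0.0, 0.16, 0.987, 0.0]
wrist_force: [0.7, -0.3, 0.6]
opening: 0.997
grip_force: 0.0
```

jog_arm(commands=[[[0,0,0,0,0,9.3,0.4],[0,0,0,0,0,9.3,0.4],[0,0,0,0,0,9.3,0.4],[0,0,0,0,0,9.3,0.4],[0,0,0,0,0,9.3,0.4],[0,0,0,0,0,9.3,0.4],[0,0,0,0,0,9.3,0.4],[0,0,0,0,0,9.3,0.4],[0,0,0,0,0,9.3,0.4],[0,0,0,0,0,0,0.4]]])

```text
time_s: 2.7
ee_pos: [0.4559, 0.209, 0.2312]
eef_rot: [0.0, 0.777, 0.63, -0.0]
wrist_force: [0.5, 0.7, 0.1]
opening: 0.702
grip_force: 0.0
```

```bash
python3 - <<'E'
from h import *
import cv2
plan([.456,.208,.153],-12.1);print(env.state()["opening"])
for n in("scene","top"):
    im=env.grab_frame(n);cv2.imwrite(f"pics/{n}1.png",im[:,:,::-1])
a=cv2.imread("pics/scene1.png")[150:280,280:412];b=cv2.imread("pics/top1.png")[190:320,80:212]
cv2.imwrite("pics/m1.png",cv2.convertScaleAbs(np.hstack([cv2.resize(i,(396,390),interpolation=cv2.INTER_CUBIC) for i in(a,b)]),alpha=1.6))
E
```

```text
t mm [-0.9  0.3 78.2] turn [-0.   0.   0.1] t2.70
0.701674719942348
```

View pics/m1.png

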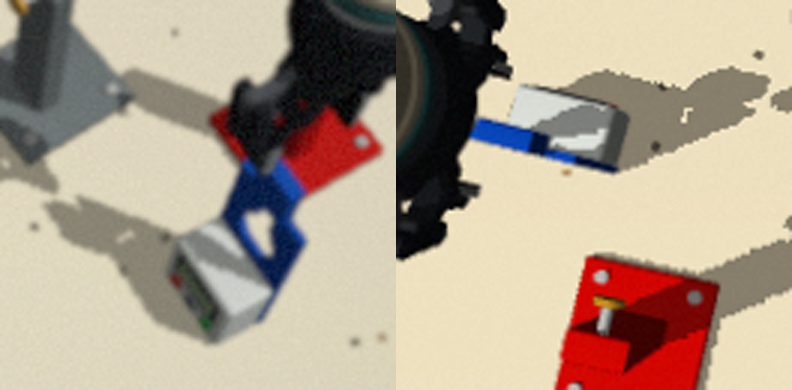

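The fingers straddle the blue plate evenly: in the top half they show at rows ~70 and ~190, with the plate at ~130. I'll descend and grip.

jog_arm(commands=[[[0,0,0.02,0,0,0,0.4],[0,0,0.02,0,0,0,0.4],[0,0,0.02,0,0,0,0.4],[0,0,0.018,0,0,0,0.4],[0,0,0,0,0,0,0.4]]])

```text
time_s: 3.42
ee_pos: [0.4552, 0.2085, 0.1524]
eef_rot: [-0.0, 0.777, 0.629, -0.001]
wrist_force: [0.3, 0.4, 0.6]
opening: 0.698
grip_force: 0.0
```

jog_arm(commands=[[[0,0,0,0,0,0,-1],[0,0,0,0,0,0,-1],[0,0,0,0,0,0,-1],[0,0,0,0,0,0,-1],[0,0,0,0,0,0,-1],[0,0,0,0,0,0,-1],[0,0,0,0,0,0,-1],[0,0,0,0,0,0,-1]]], force=70)

```text
time_s: 4.42
ee_pos: [0.4564, 0.209, 0.154]
eef_rot: [-0.0, 0.778, 0.629, 0.001]
wrist_force: [-0.6, -0.0, 5.7]
opening: 0.152
grip_force: 69.1
```

jog_arm(commands=[[[0,0,-0.01,0,0,0,-1],[0,0,-0.02,0,0,0,-1],[0,0,-0.02,0,0,0,-1],[0,0,-0.02,0,0,0,-1],[0,0,-0.008,0,0,-2.6,-1],[0,0,0,0,0,-2.6,-1],[0,0,0,0,0,0,-1]]])

```text
time_s: 5.3
ee_pos: [0.4555, 0.2087, 0.2307]
eef_rot: [-0.0, 0.748, 0.664, -0.001]
wrist_force: [0.9, 0.7, -3.2]
opening: 0.155
grip_force: 68.3
```

```bash
python3 - <<'E'
from h import *
plan([.525,-.0217,.231],-6.8)
E
```

```text
t mm [-220.5   96.4   -0.3] turn [-0.1  0.  -0. ] t5.30
```

jog_arm(commands=[[[0,0.024,0,0,0,0,-1],[0,0.032,0,0,0,0,-1],[-0.015,0.032,0,0,0,0,-1],[-0.03,0.0084,0,0,0,0,-1],[-0.04,0,0,0,0,0,-1],[-0.04,0,0,0,0,0,-1],[-0.04,0,0,0,0,0,-1],[-0.03,0,0,0,0,0,-1],[-0.0155,0,0,0,0,0,-1],[-0.01,0,0,0,0,0,-1],[0,0,0,0,0,0,-1],[0,0,0,0,0,0,-1]]])

```text
time_s: 6.8
ee_pos: [0.5256, -0.0202, 0.2311]
eef_rot: [-0.0, 0.748, 0.664, 0.0]
wrist_force: [-0.4, 0.5, -1.8]
opening: 0.156
grip_force: 68.6
```

```bash
python3 - <<'E'
from h import *
import cv2
plan([.525,-.0217,.225],-6.8)
def c(n,x,y,w,h):
    im=env.grab_frame(n)[:,:,::-1][y:y+h,x:x+w]
    return cv2.convertScaleAbs(cv2.resize(im,None,fx=4,fy=4,interpolation=cv2.INTER_CUBIC),alpha=1.6,beta=10)
cv2.imwrite("pics/m2.png",np.hstack([c("scene",225,110,100,140),c("top",200,160,100,140)]))
E
```

```text
t mm [-1.6 -0.4  6.1] turn [-0. -0.  0.] t6.80
```

View pics/m2.png

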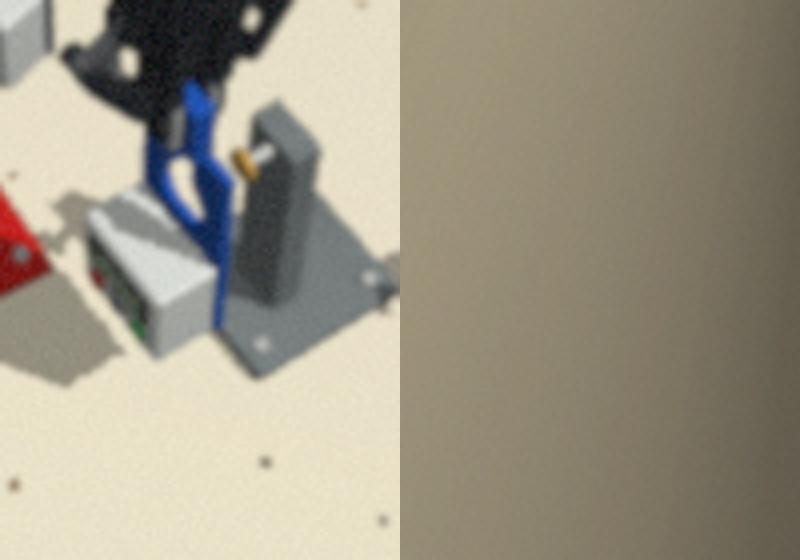

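The scene half shows the held timer in front of the stud, with the head at (243,163) and the keyhole at about (185,190). The top view is blocked by the arm. I'll fit the held timer from the scene view and compare it with the stud.

```bash
python3 - <<'E'
from h import *
S=lambda L,x,y:(np.array(L)/1000,np.array([x/4+225-.375,y/4+110-.375]))
o=[S((43,-36,-28),89,211),S((43,36,-28),157,302),S((3,36,-28),217,269),S((43,36,-94),157,357),S((-3,36,-94),222,329),S((-3,18,94),213,100)]
e=env.state()["ee_pos"];a=np.radians(-6.8)
p=np.array([e[0]-.004*np.cos(a),e[1]-.004*np.sin(a),e[2]-.059])
f=lambda v:np.concatenate([proj("scene",W([v[0],v[1],a],v[2],L))[0]-u for L,u in o])
print(p.round(4));print(f(p).reshape(-1,2).round(1).tolist())
r=least_squares(f,p,loss="soft_l1");print(r.x.round(4),f(r.x).round(1))
g=lambda v:np.concatenate([proj("scene",W([v[0],v[1],v[3]],v[2],L))[0]-u for L,u in o])
r=least_squares(g,[*p,a],loss="soft_l1");print(r.x.round(4),g(r.x).round(1))
h=lambda v:np.array(proj("scene",W([v[0],v[1],a],.16,[.0105,0,0]))[0]-[243/4+224.6,163/4+109.6])
print(h([.4714,-.0153]),least_squares(h,[.47,0]).x)
E
```

```text
[ 0.5215 -0.0199  0.1722]
[[-2.7, -1.1], [-0.5, -0.0], [-0.1, -1.0], [-1.0, 1.2], [-0.5, -2.0], [0.8, 0.0]]
[ 0.511  -0.0287  0.1485] [-1.4 -0.3  0.2  0.1  0.3 -0.6 -0.3  1.  -0.2 -2.   1.2  1.6]
[ 0.5095 -0.0292  0.1457 -0.1394] [-1.  -0.6  0.1  0.1  0.3 -0.4 -0.5  0.9 -0.2 -1.7  1.4  2. ]
[-0.29156401 -0.12351028] [ 0.47114643 -0.01465244]
```

jog_arm(commands=[[[-0.0015,-0.01,0.006,0,0,0,-1],[0,-0.01,0,0,0,0,-1],[0,-0.006,0,0,0,0,-1],[0,-0.005,0,0,0,0,-1],[0,-0.005,0,0,0,0,-1],[0,-0.005,0,0,0,0,-1],[0,0,0,0,0,0,-1]]])

```text
time_s: 7.78
ee_pos: [0.4842, -0.0181, 0.2253]
eef_rot: [-0.0, 0.748, 0.663, -0.0]
wrist_force: [0.9, -0.3, -1.9]
opening: 0.155
grip_force: 68.7
```

jog_arm(commands=[[[0,-0.004,0,0,0,0,-1],[0,-0.004,0,0,0,0,-1],[0,0,0,0,0,0,-1]]])

```text
time_s: 8.15
ee_pos: [0.4762, -0.0172, 0.2253]
eef_rot: [-0.0, 0.748, 0.663, -0.0]
wrist_force: [0.7, -0.1, -2.2]
opening: 0.152
grip_force: 68.7
```

```bash
python3 - <<'E'
from h import *
import cv2
plan([.4754,-.0158,.1955],-6.8)
im=env.grab_frame("scene")[:,:,::-1][110:210,240:330]
cv2.imwrite("pics/m3.png",cv2.convertScaleAbs(cv2.resize(im,None,fx=6,fy=6,interpolation=cv2.INTER_CUBIC),alpha=1.7,beta=10))
E
```

```text
t mm [ 1.3 -0.9 29.8] turn [-0.  -0.  -0.1] t8.15
```

View pics/m3.png

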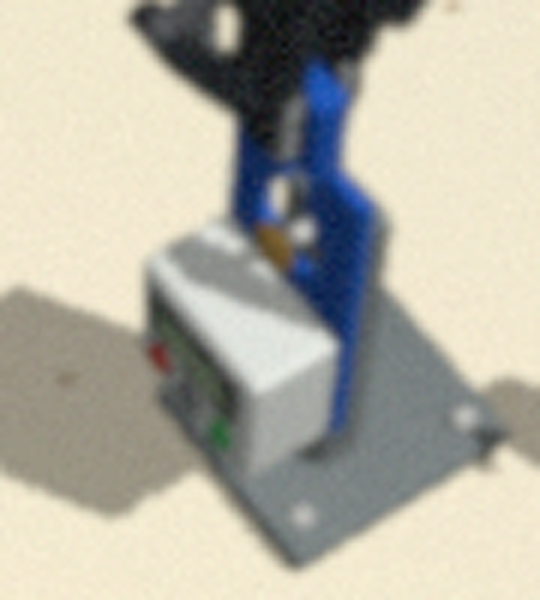

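The brass head at (275,245) has come through the wide part, in front of the plate. I'll centre and slide down.

jog_arm(commands=[[[0.001,0,0.004,0,0,0,-1],[0,0,0.006,0,0,0,-1],[0,0,0.006,0,0,0,-1],[0,0,0.006,0,0,0,-1],[0,0,0.005,0,0,0,-1],[0,0,0.005,0,0,0,-1],[0,0,0,0,0,0,-1]]])

```text
time_s: 9.07
ee_pos: [0.4764, -0.0163, 0.1929]
eef_rot: [-0.0, 0.748, 0.663, -0.0]
wrist_force: [-0.5, -0.1, -1.7]
opening: 0.153
grip_force: 68.6
```

jog_arm(commands=[[[0,0,0.003,0,0,0,-1],[0,0,0.003,0,0,0,-1],[0,0,0.002,0,0,0,-1],[0,0,0,0,0,0,-1]]])

```text
time_s: 9.57
ee_pos: [0.4766, -0.0162, 0.1851]
eef_rot: [-0.0, 0.748, 0.663, -0.0]
wrist_force: [0.2, 0.2, -2.0]
opening: 0.155
grip_force: 68.7
```

jog_arm(commands=[[[0,0,0.0015,0,0,0,-1],[0,0,0,0,0,0,-1]]])

```text
time_s: 9.82
ee_pos: [0.4768, -0.0163, 0.1839]
eef_rot: [0.0, 0.748, 0.663, 0.0]
wrist_force: [-0.7, -0.5, -0.0]
opening: 0.155
grip_force: 69.2
```

jog_arm(commands=[[[0,0,0.001,0,0,0,-1],[0,0,0,0,0,0,-1]]])

```text
time_s: 10.07
ee_pos: [0.477, -0.0163, 0.1836]
eef_rot: [0.0, 0.748, 0.663, 0.0]
wrist_force: [-1.9, -0.2, 8.1]
opening: 0.149
grip_force: 70.5
```

Contact at +8 N, at the expected height: the stud is home. I'll ease back toward the post, relieve the load, and release slowly.

jog_arm(commands=[[[0,-0.002,-0.0008,0,0,0,-1],[0,-0.002,0,0,0,0,-1],[0,-0.001,0,0,0,0,-1],[0,0,0,0,0,0,-1]]])

```text
time_s: 10.58
ee_pos: [0.4722, -0.0157, 0.1838]
eef_rot: [0.0, 0.748, 0.663, 0.0]
wrist_force: [1.9, 0.3, 2.6]
opening: 0.152
grip_force: 69.2
```

jog_arm(commands=[[[0,0,0,0,0,0,-0.6],[0,0,0,0,0,0,-0.5],[0,0,0,0,0,0,-0.4],[0,0,0,0,0,0,-0.3],[0,0,0,0,0,0,-0.2],[0,0,0,0,0,0,0],[0,0,0,0,0,0,0.2],[0,0,0,0,0,0,0.2]]])

```text
time_s: 11.58
ee_pos: [0.4717, -0.0157, 0.1836]
eef_rot: [-0.0, 0.748, 0.663, 0.0]
wrist_force: [-0.1, -0.2, -0.1]
opening: 0.602
grip_force: 0.0
```

jog_arm(commands=[[[0,0,-0.005,0,0,0,0.2],[0,0,-0.015,0,0,0,0.2],[0,0,-0.025,0,0,0,0.2],[0,0,-0.03,0,0,0,0.2],[0,0,-0.03,0,0,0,0.2],[0.04,0,-0.01,0,0,0,0.2],[0.05,0,0,0,0,0,0.2],[0.05,0,0,0,0,0,0.2],[0.05,0,0,0,0,0,0.2],[0.03,0,0,0,0,0,0.2],[0,0,0,0,0,0,0.2]]])

```text
time_s: 12.95
ee_pos: [0.4977, 0.2058, 0.2984]
eef_rot: [-0.0, 0.747, 0.665, 0.0]
wrist_force: [-0.5, -0.9, -0.4]
opening: 0.604
grip_force: 0.0
```

```bash
python3 - <<'E'
from h import *
import cv2
def c(n,x,y,w,h):
    im=env.grab_frame(n)[:,:,::-1][y:y+h,x:x+w]
    return cv2.convertScaleAbs(cv2.resize(im,None,fx=4,fy=4,interpolation=cv2.INTER_CUBIC),alpha=1.6,beta=10)
cv2.imwrite("pics/m4.png",np.hstack([c("scene",240,110,95,110),c("top",200,190,95,110)]))
E
```

```text
(no output)
```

View pics/m4.png

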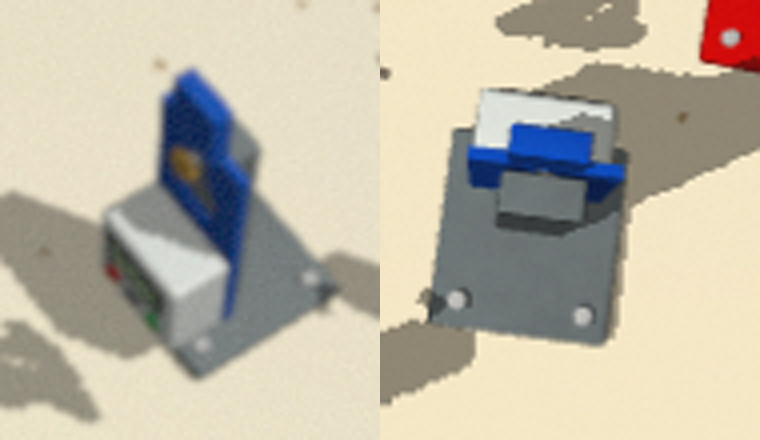

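The timer hangs upright on the grey stand. The head at (185,165) is in front of the plate at the top of the slot, and the top view shows the plate square against the post. I'll hand it in.

```bash
python3 -c "
from bench import env
print(env.sign_off())"
```

```text
the job is handed in; nothing more can be done
None
```

The blue-plate timer is hanging upright and face outwards on the grey stand's stud, fully home in the slot; I released it, moved the arm clear, didn't touch the thermometer or the bottle, and handed the job in at about 13 s.

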